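# Clear the potter's bench

## Robot

A 7-joint arm with a two-finger parallel gripper is mounted at the origin on the work surface; the furniture and walls round the work are solid. World frame = base frame: x ahead of the robot, y to its left, z up, the work surface at z = 0. Lengths are in m, angles in rad, forces in N, time in s.
With the tool pointing down it reaches from about 0.425 to 0.95 m from the base axis. Payload 4.7 kg.
Tool frame: the origin (TCP) lies midway between the tips of the shut fingers; the grasp point (between the pads) lies 19 mm behind it; z points along the fingers, y is the line along which they close (so a half turn about z gives the same grasp; the last joint's range is limited). The gripper opens to 85 mm and grips with 20 to 120 N. Pads are 22 mm wide; open, the fingers measure 114 mm over their backs; the gripper's body (76 mm by 85 mm) begins 54 mm behind the grasp point. The pads swing forward as they close: fully open they stand 13 mm farther back than shut.
Start: joints at [-1.277, 0.469, -0.049, 1.532, 0.024, 1.141, -0.082], TCP at [0.214, 0.64, 0.231] pointing down, gripper open.
Joint ranges: [-2.59, 2.59], [-0.33, 1.99], [-1.39, 1.29], [0.1, 2.45], [-1.04, 4.18], [0.21, 1.99], [-2.66, 2.66]. Speed limits (rad/s): [2.57, 2.57, 3.14, 3.14, 3.14, 3.14, 3.14].

## Interface

Orientations are given as a 3x3 rotation matrix whose columns are the frame's x, y, z axes.
In Python, from rig import * gives the robot as it stands. The module is installed in compiled form; this text tells all that it offers.
- The arm moves only by the tool move_arm, never from a script. Its argument "motion" is a list of rows, each a list of 6 numbers: the shift along the world's x, y, z in units of 50 cm (1.0 is 50 cm), then the turn, a rotation vector about the world's x, y, z in units of 2 pi rad (1.0 is 2 pi rad). A call has 1 to 20 rows; each row is the pose to reach, as a shift and turn from the pose commanded when the call began, turning the shorter way round; what a row does not reach only later rows make up. A row lasts 1/8 s, in which the tool goes at most 62.5 mm and 10.7 degrees, less where a joint would pass 70% of its speed; a pose out of reach is approached as far as the arm can. A call with a number of a shift or a turn outside -1 to 1 is refused whole. A call with a gripper value outside its range is refused whole. "fingers" is the gripper's target within -1 to 1 (fully open at 1, half-way at 0, shut at -1), set as the call begins (left out, the last holds). The fingers move at their own pace and stop on an object; "squeeze" is the grip in N (left out, the last holds). Time passes only in rows, so rows that repeat a pose let the fingers close. It gives the time, the measured TCP pose, the force, the opening and the grip force at its end, in the units of the state.
- read_state(): the state, without advancing time (a new reading comes with each control period).
- capture(name): name is "scene" or "top" or "wrist"; returns the picture (400x640x3 uint8, blue, green, red); there is no depth.
- calibration(name): a dict with "K" (3x3 intrinsics, pixels), "extrinsics" (4x4, takes a point from camera to world coordinates). Camera axes: x right, y down, z forward; pixel columns grow to the right and rows downward; lengths in m; the calibration is good to about 2 mm. A picture is of the moment at which its call begins: read the wrist's pose just before it. calibration takes no time and is no camera call; for the wrist camera it gives the pose at the moment of the call.
- close_job(): hands the job in; it is judged then, once.
The state is a dict: "clock": time; "joint_positions": joint angles; "joint_velocities": joint speeds; "effort": joint torques, N m; "eef_pos": TCP position; "tcp_rot": TCP orientation; "contact_force": force on the tool from outside, world axes, zero at the start; "ft_torque": the same for the moment, N m; "finger_gap": opening from 0.0 (shut) to 1.0 (fully open); "grip_force": force on a finger pad.
Only numpy, scipy, OpenCV 4.12 (cv2) and the standard library are available. Lean on these libraries where they do the work, as an engineer would, in place of code of your own. Each camera call takes 0.05 s, during which the arm holds its last target. There are 200 camera calls.

## Task

Clear up the bench: lay the loop tool and the needle tool on the tool rest, one in each of its two bays and lying level and centred across both bars; put the clay ball and the clay offcut side by side flat in the scrap tray; stand the glaze jar upright in the round recess of its stand. Leave the unfired clay cup standing where it is.

Things in the scene. Friction and masses are not known exactly. Their poses are not given: they have to be found in the camera images.
- loop_mid (a point): Loop tool: light wooden handle with a small steel loop at one end, 155 mm long, lying flat. The point is the middle of the handle, 5.5 mm above its underside; it balances near here. The handle is 12 mm wide, 11 mm high and 116 mm long (58 mm either way from the point). y runs along the tool towards the handle's butt (the loop is at -y), z up.
- needle_mid (a point): Needle tool: wooden handle with a thin steel needle at one end, 137 mm long, lying flat. The point is the middle of the handle, 5 mm above its underside; it balances near here. The handle is 10 mm wide, 10 mm high and 95 mm long (47 mm either way from the point). y runs along the tool towards the handle's butt (the needle is at -y), z up.
- ball_mid (a point): Flattened ball of clay, grey-brown, rounded, 38 x 40 mm and 19 mm high. The point is its centre, 9.5 mm above its underside. x is across the 38 mm, z up.
- offcut_mid (a point): Clay offcut, a small grey-brown roughly cubic lump, 22 x 23 mm and 21 mm high. The point is its centre, 10.5 mm above its underside; x and y are square to its faces, z up.
- jar_mid (a point): Screw-top glaze jar, white lid, round, 58 mm in diameter and 67 mm high, 0.17 to 0.34 kg. The point is its centre, 33.5 mm above its underside; z up.
- tool_rest: Wooden tool rest, fixed. Base 90 (x) x 130 (y) x 6 mm; two bars along y at x = -30 and +30 mm, 10 mm wide, tops 22 mm above the bench, 50 mm free between them. Ribs on the bars (10 mm square, to 36 mm above the bench) at y = -60, 0, +60 mm leave two bays 50 mm wide, centred at y = -30 and +30 mm. A tool lies along x in a bay, across both bars. Origin: centre of underside, z up.
- scrap_tray: Square plywood scrap tray, open on top, fixed to the bench: 130 x 130 mm outside, 120 x 120 mm inside, walls 5 mm thick and 20 mm high, floor 5 mm above the bench. Origin at the centre of the underside, z up.
- jar_seat (a point): Jar stand, fixed to the bench: a wooden block 104 x 104 x 16 mm with one round recess 74 mm in diameter and 8 mm deep. The point is the centre of the recess's floor, 8 mm above the bench; z up.
- cup_mid (a point): Unfired clay cup, grey-brown, open and empty, 78 mm across and 84 mm high, loose; it stands among the things and stays where it is. The point is its centre, 42 mm above its underside; z up.
There are look-alikes about, which are no part of the job. What is shaped like the part that bears jar_mid but pink is not meant.

How it is judged:
At the end, for the whole second after the job is handed in: Tools lie level on both bars, one per bay, handle middle within 30 mm of the rest's middle, 0.35 rad of its x; ball and offcut lie on the tray floor, not stacked; jar upright on the recess floor within 11 mm of its centre; cup upright within 20 mm of its start; all released, at rest (x of loop_mid in the frame of tool_rest between -0.03 and 0.03 m and y of loop_mid in the frame of tool_rest between -0.055 and 0.055 m and z of loop_mid in the frame of tool_rest between 0.023 and 0.032 m and x of needle_mid in the frame of tool_rest between -0.03 and 0.03 m and y of needle_mid in the frame of tool_rest between -0.055 and 0.055 m and z of needle_mid in the frame of tool_rest between 0.023 and 0.032 m and angle between the y axis of each of loop_mid, needle_mid and the x axis of tool_rest, either way round below 0.35 rad and angle between loop_mid's own y axis and vertical between 1.45 and 1.69 rad and angle between needle_mid's own y axis and vertical between 1.45 and 1.69 rad and ((y of loop_mid in the frame of tool_rest above 0.008 m and y of needle_mid in the frame of tool_rest below -0.008 m) or (y of loop_mid in the frame of tool_rest below -0.008 m and y of needle_mid in the frame of tool_rest above 0.008 m)) and x of ball_mid in the frame of scrap_tray between -0.056 and 0.056 m and y of ball_mid in the frame of scrap_tray between -0.056 and 0.056 m and z of ball_mid in the frame of scrap_tray between 0.008 and 0.022 m and x of offcut_mid in the frame of scrap_tray between -0.056 and 0.056 m and y of offcut_mid in the frame of scrap_tray between -0.056 and 0.056 m and z of offcut_mid in the frame of scrap_tray between 0.008 and 0.022 m and horizontal distance between jar_mid and jar_seat below 0.011 m and z of jar_mid in the frame of jar_seat below 0.037 m and angle between jar_mid's own z axis and vertical below 0.08 rad and distance of cup_mid from where it was at the start of the episode below 0.02 m and angle between cup_mid's own z axis and vertical below 0.1 rad and linear speed of each of loop_tool, needle_tool, ball, offcut, jar below 0.02 m/s); the robot touches nothing.
It fails at once if the unfired clay cup is knocked away or over (distance of cup_mid from where it was at the start of the episode above 0.02 m or angle between cup_mid's own z axis and vertical above 0.4 rad).
It also fails if it takes over 131 s, if anything falls off the work surface, if the arm or the gripper's body presses on something with over 40 N, if the wrist force passes 120 N, or if a joint passes its speed limit or range.

## Working session

There is one attempt and no reset: what is moved stays moved. The work goes in short steps, Python scripts to look and compute and a tool call to move; the robot and the scene stay as the last step left them, time stands still between calls to the robot, and variables do not carry over. Pictures are saved under pics/ and viewed, at most 14 in all, crops included, and the job is handed in when it is done.

Besides the shell and the picture viewer there is one more tool, called after "Emit:" as a command line: name --pt "numbers of a row" for each row, then --argument value for the rest. move_arm: Moves the arm, as the interface text tells. Its arguments: {"type":"object","properties":{"motion":{"type":"array","items":{"type":"array","items":{"type":"number","minimum":-1,"maximum":1}}},"fingers":{"type":"number"},"squeeze":{"type":"number"}},"required":["motion"]}

```bash
mkdir -p pics; python3 - <<'E'
from rig import *
import cv2,numpy as np
for n in("scene","top"):
    cv2.imwrite(f"pics/{n}0.png",capture(n)); c=calibration(n); print(n,np.round(c["K"],1).tolist(),np.round(c["extrinsics"],3).tolist())
s=read_state();print(s)
E
```

```text
scene [[437.7, 0.0, 319.8], [0.0, 437.7, 198.2], [0.0, 0.0, 1.0]] [[-0.888, -0.237, 0.395, -0.088], [-0.46, 0.492, -0.739, 0.953], [-0.02, -0.838, -0.546, 0.73], [0.0, 0.0, 0.0, 1.0]]
top [[511.2, 0.0, 315.4], [0.0, 511.2, 204.8], [0.0, 0.0, 1.0]] [[0.002, -0.987, 0.161, 0.157], [-1.0, -0.001, 0.008, 0.022], [-0.008, -0.161, -0.987, 1.491], [0.0, 0.0, 0.0, 1.0]]
{'clock': 0.1, 'joint_positions': array([-1.27692099,  0.46938991, -0.04860681,  1.53359791,  0.02405785,
        1.14101117, -0.08230197]), 'joint_velocities': array([-0.00130712, -0.00158563,  0.00172878, -0.00342196,  0.00141367,
       -0.00064876, -0.0007631 ]), 'effort': array([ 9.66676926e-04, -5.11514175e+01, -4.69221070e-02, -2.38391930e+01,
        1.07162885e-02,  4.30605520e-03,  2.33297908e-05]), 'eef_pos': array([0.21390791, 0.63963839, 0.23033683]), 'tcp_rot': array([[-9.48365257e-01,  3.17179804e-01, -5.58100886e-04],
       [ 3.17180294e-01,  9.48363669e-01, -1.73550141e-03],
       [-2.11833933e-05, -1.82290784e-03, -9.99998338e-01]]), 'contact_force': array([-0.27316896,  0.40592895,  0.20700769]), 'ft_torque': array([0.00486465, 0.06175263, 0.01369261]), 'grip_force': 0.0, 'finger_gap': 0.999787946005344}
```

View pics/top0.png

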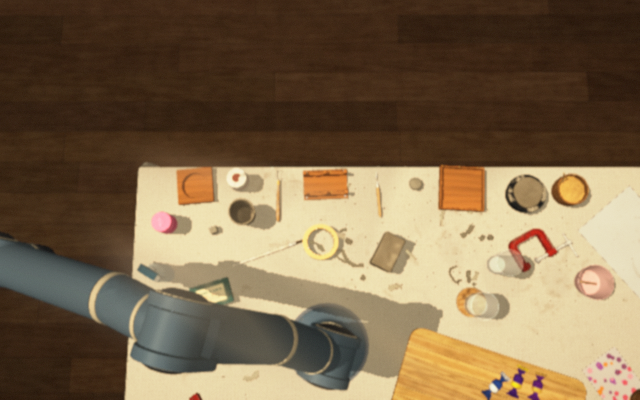

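View pics/scene0.png

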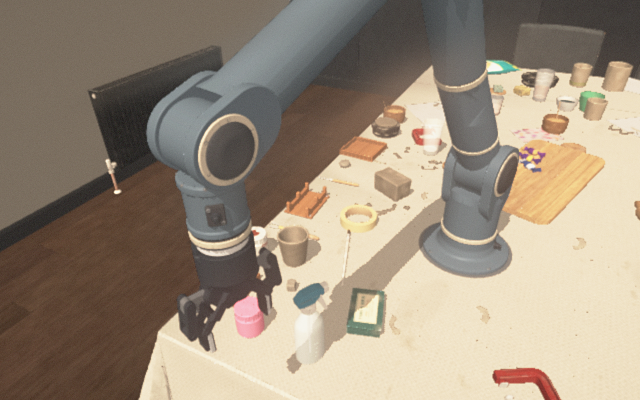

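The top view shows the stand (195,186), white-lidded jar (237,179), pink look-alike jar (164,222), cup (241,212), offcut (215,230), two tools (279,200) and (379,195), rest (326,184), ball (416,184) and tray (462,188). The paddle (245,253), the brown block (388,252), the crumbs (468,232) and the white cups (505,264) and (480,303) are distractors.

```bash
cat > h.py <<'E'
import numpy as np,cv2
def ray(cal,uv):
    E=np.array(cal["extrinsics"]); d=E[:3,:3]@np.linalg.solve(np.array(cal["K"]),[*uv,1.]); return E[:3,3],d
def onz(cal,uv,z):
    o,d=ray(cal,uv); return o+d*(z-o[2])/d[2]
def tri(rs):
    A=0;b=0
    for o,d in rs:
        d=d/np.linalg.norm(d); P=np.eye(3)-np.outer(d,d); A=A+P; b=b+P@o
    return np.linalg.solve(A,b)
E
python3 - <<'E'
from h import *
from rig import *
c=calibration("top")
for n,u,z in [("stand",(195.5,186),.016),("jar",(237,179),.067),("pink",(164,222),.067),("cup",(241,212),.084),("offcut",(215,230),.02),("toolA",(279,200),.01),("toolB",(379,195),.01),("rest",(326,184),.02),("ball",(416,184),.015),("tray",(462,188),.02),("edge",(300,166),0)]: print(n,np.round(onz(c,u,z),3))
im=cv2.imread("pics/top0.png")[155:255,140:300]
cv2.imwrite("pics/c1.png",cv2.resize(im,None,fx=5,fy=5,interpolation=cv2.INTER_CUBIC))
im=cv2.imread("pics/top0.png")[155:255,260:490]
cv2.imwrite("pics/c2.png",cv2.resize(im,None,fx=3.4,fy=3.4,interpolation=cv2.INTER_CUBIC))
w=calibration("wrist");s=read_state();E=w["extrinsics"];R=s["tcp_rot"]
print(w["K"],np.round(R.T@E[:3,:3],3),np.round(R.T@(E[:3,3]-s["eef_pos"]),4))
E
```

```text
stand [0.454 0.388 0.016]
jar [0.464 0.257 0.067]
pink [0.34  0.46  0.067]
cup [0.366 0.241 0.084]
offcut [0.323 0.325 0.02 ]
toolA [0.413 0.141 0.01 ]
toolB [ 0.428 -0.153  0.01 ]
rest [0.459 0.003 0.02 ]
ball [ 0.46  -0.262  0.015]
tray [ 0.447 -0.394  0.02 ]
edge [0.518 0.081 0.   ]
[[312.38305492   0.         315.16126109]
 [  0.         312.38305492 201.12856667]
 [  0.           0.           1.        ]] [[-0.    -0.959 -0.282]
 [ 1.    -0.     0.   ]
 [-0.    -0.282  0.959]] [ 0.0699 -0.0002 -0.1434]
```

View pics/c1.png

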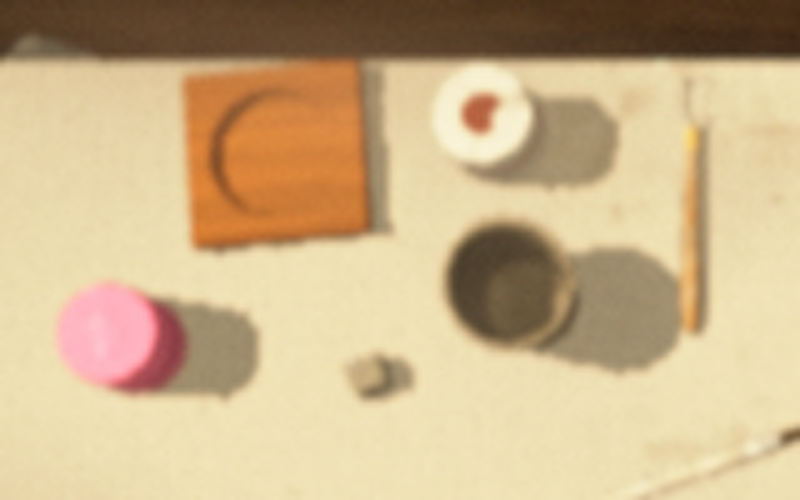

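View pics/c2.png

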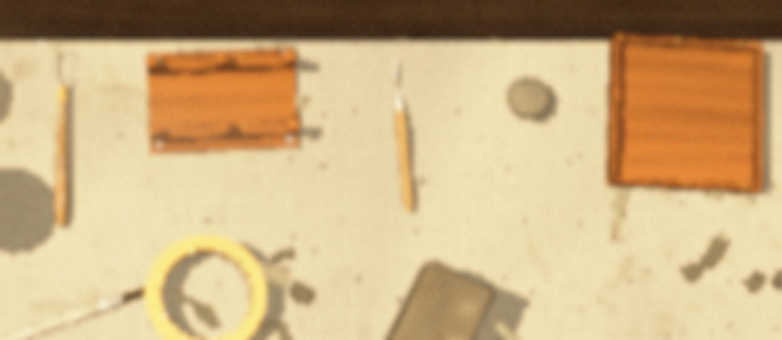

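The crops show the loop tool at left (loop end at larger x, handle towards the robot) and the needle tool at (400,150). The jar I want is the white-lidded one, and its pink look-alike is away to the left. Next I take a wrist view over the left group.

Emit:
move_arm --pt "0.472 -0.68 0.1 0 0 0.051" --pt "0.472 -0.68 0.1 0 0 0.051" --pt "0.472 -0.68 0.1 0 0 0.051" --pt "0.472 -0.68 0.1 0 0 0.051" --pt "0.472 -0.68 0.1 0 0 0.051" --pt "0.472 -0.68 0.1 0 0 0.051" --pt "0.472 -0.68 0.1 0 0 0.051" --pt "0.472 -0.68 0.1 0 0 0.051" --pt "0.472 -0.68 0.1 0 0 0.051" --pt "0.472 -0.68 0.1 0 0 0.051" --pt "0.472 -0.68 0.1 0 0 0.051" --pt "0.472 -0.68 0.1 0 0 0.051" --fingers 1 --squeeze 40

```text
clock: 1.6
eef_pos: [0.4496, 0.3007, 0.2812]
tcp_rot: [[-1.0, 0.001, -0.0], [0.001, 1.0, -0.0], [0.0, -0.0, -1.0]]
contact_force: [0.2, -0.0, 0.3]
finger_gap: 0.997
grip_force: 0.0
```

```bash
cat > look.py <<'E'
import sys,json
from h import *
from rig import *
n=sys.argv[1]; c=calibration("wrist"); im=capture("wrist"); s=read_state()
cv2.imwrite(f"pics/{n}.png",im); json.dump({k:np.array(c[k]).tolist() for k in("K","extrinsics")},open(f"pics/{n}.json","w"))
print(s["clock"],np.round(s["eef_pos"],4),np.round(s["joint_positions"],2),np.round(s["tcp_rot"],3).tolist())
E
python3 look.py w1
```

```text
1.65 [0.4498 0.3006 0.2812] [-0.7   0.21  0.04  1.79 -0.01  1.14  0.91] [[-1.0, 0.001, -0.0], [0.001, 1.0, -0.0], [0.0, -0.0, -1.0]]
```

View pics/w1.png

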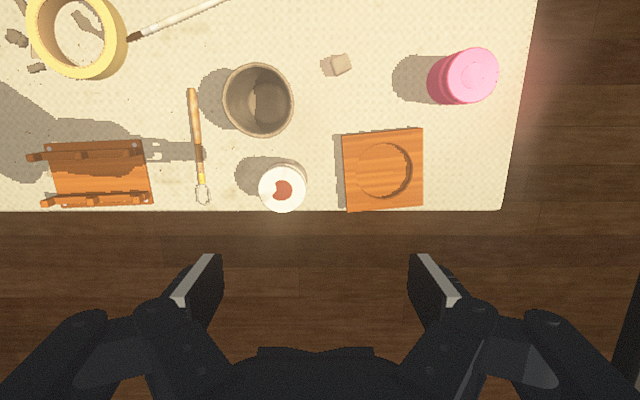

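```bash
python3 - <<'E'
from h import *
from rig import *
import json
t=calibration("top");w=json.load(open("pics/w1.json"))
for n,a,b,z in [("jar lid",(236.6,178.2),(282,189),.067),("stand",(195.5,185.8),(383,170),.016),("cup rim",(242.2,211.6),(258,99),.084),("offcut",(214,229.4),(341,64),.018),("loop h.end",(278.2,181),(200.5,181),.008),("loop butt",(278.4,221),(192,89),.008)]:
    print(n,"tri",np.round(tri([ray(t,a),ray(w,b)]),3),"w@z",np.round(onz(w,b,z),3),"t@z",np.round(onz(t,a,z),3))
E
```

```text
jar lid tri [0.47 0.26 0.06] w@z [0.47  0.261 0.067] t@z [0.466 0.258 0.067]
stand tri [ 0.473  0.409 -0.073] w@z [0.457 0.39  0.016] t@z [0.455 0.388 0.016]
cup rim tri [0.369 0.239 0.074] w@z [0.369 0.241 0.084] t@z [0.368 0.237 0.084]
offcut tri [0.326 0.331 0.006] w@z [0.327 0.331 0.018] t@z [0.325 0.328 0.018]
loop h.end tri [0.471 0.144 0.011] w@z [0.473 0.143 0.008] t@z [0.471 0.145 0.008]
loop butt tri [ 0.353  0.143 -0.   ] w@z [0.355 0.145 0.008] t@z [0.351 0.142 0.008]
```

Emit:
move_arm --pt "0.038 -0.081 -0.1 0 0 0" --pt "0.038 -0.081 -0.2 0 0 0" --pt "0.038 -0.081 -0.28 0 0 0" --pt "0.038 -0.081 -0.36 0 0 0" --pt "0.038 -0.081 -0.43 0 0 0" --pt "0.038 -0.081 -0.48 0 0 0" --pt "0.038 -0.081 -0.518 0 0 0" --pt "0.038 -0.081 -0.518 0 0 0" --pt "0.038 -0.081 -0.518 0 0 0"

```text
clock: 2.78
eef_pos: [0.4696, 0.2601, 0.023]
tcp_rot: [[-1.0, 0.002, 0.001], [0.002, 1.0, 0.001], [-0.001, 0.001, -1.0]]
contact_force: [-0.6, -0.3, -0.4]
finger_gap: 1.002
grip_force: 0.0
```

Emit:
move_arm --pt "0 0 0 0 0 0" --pt "0 0 0 0 0 0" --pt "0 0 0 0 0 0" --pt "0 0 0 0 0 0" --pt "0 0 0 0 0 0" --pt "0 0 0 0 0 0" --fingers -1 --squeeze 50

```text
clock: 3.52
eef_pos: [0.4698, 0.2602, 0.0235]
tcp_rot: [[-1.0, 0.002, 0.002], [0.002, 1.0, 0.001], [-0.002, 0.001, -1.0]]
contact_force: [-1.0, -0.2, 6.9]
finger_gap: 0.67
grip_force: 52.8
```

Emit:
move_arm --pt "0 0 0.03 0 0 0" --pt "0 0 0.08 0 0 0" --pt "0 0 0.12 0 0 0" --pt "0 0 0.12 0 0 0"

```text
clock: 4.03
eef_pos: [0.47, 0.2601, 0.0841]
tcp_rot: [[-1.0, 0.002, 0.003], [0.002, 1.0, 0.002], [-0.003, 0.002, -1.0]]
contact_force: [-0.0, -0.2, -3.0]
finger_gap: 0.67
grip_force: 54.0
```

```bash
python3 look.py w2
```

```text
4.075 [0.4691 0.2597 0.0829] [-0.62  0.43  0.05  2.01 -0.03  0.71  1.01] [[-1.0, 0.002, 0.001], [0.002, 1.0, 0.001], [-0.001, 0.001, -1.0]]
```

View pics/w2.png

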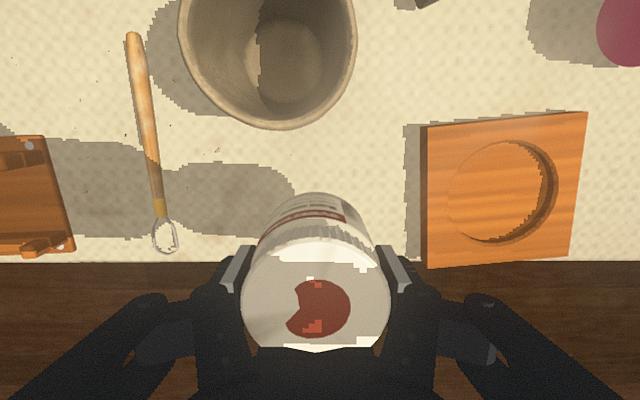

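```bash
python3 - <<'E'
from h import *
import json
w=json.load(open("pics/w2.json"))
print(np.round(onz(w,(316,296),.127),4))
for p in [(502,191.5),(428,127),(587,112),(569,256),(427,268)]: print(np.round(onz(w,p,.016),4))
# lid top/left/right pts
for p in [(241,296),(391,296),(316,238),(316,352)]: print(np.round(onz(w,p,.127),4))
E
```

```text
[0.4657 0.2596 0.127 ]
[0.4557 0.3903 0.016 ]
[0.4115 0.3341 0.016 ]
[0.4023 0.4367 0.016 ]
[0.5056 0.4486 0.016 ]
[0.5151 0.3437 0.016 ]
[0.4656 0.2321 0.127 ]
[0.4658 0.2872 0.127 ]
[0.4426 0.2597 0.127 ]
[0.4908 0.2596 0.127 ]
```

The jar is held upright. Its lid is at (316,296) and the recess centre at about (502,191). I place it now.

Emit:
move_arm --pt "-0.024 0.09 0 0 0 0" --pt "-0.024 0.18 0 0 0 0" --pt "-0.024 0.26 0 0 0 0" --pt "-0.024 0.26 0 0 0 0" --pt "-0.024 0.26 -0.04 0 0 0" --pt "-0.024 0.26 -0.07 0 0 0" --pt "-0.024 0.26 -0.09 0 0 0" --pt "-0.024 0.26 -0.1 0 0 0" --pt "-0.024 0.26 -0.102 0 0 0" --pt "-0.024 0.26 -0.102 0 0 0"

```text
clock: 5.32
eef_pos: [0.4574, 0.3899, 0.0317]
tcp_rot: [[-1.0, 0.002, 0.001], [0.002, 1.0, 0.001], [-0.001, 0.001, -1.0]]
contact_force: [-0.1, 1.0, -2.8]
finger_gap: 0.666
grip_force: 54.6
```

Emit:
move_arm --pt "0 0 -0.002 0 0 0" --pt "0 0 -0.002 0 0 0" --pt "0 0 -0.002 0 0 0"

```text
clock: 5.7
eef_pos: [0.4574, 0.39, 0.0315]
tcp_rot: [[-1.0, 0.002, 0.001], [0.002, 1.0, 0.001], [-0.001, 0.001, -1.0]]
contact_force: [-2.0, -1.5, 5.4]
finger_gap: 0.662
grip_force: 55.2
```

Emit:
move_arm --pt "0 0 0 0 0 0" --pt "0 0 0 0 0 0" --pt "0 0 0 0 0 0" --pt "0 0 0 0 0 0" --pt "0 0 0.05 0 0 0" --pt "0 0 0.12 0 0 0" --pt "0 0 0.2 0 0 0" --pt "0 0 0.3 0 0 0" --pt "0 0 0.3 0 0 0" --fingers 1

```text
clock: 6.82
eef_pos: [0.4592, 0.3916, 0.1849]
tcp_rot: [[-1.0, 0.002, 0.007], [0.003, 1.0, 0.007], [-0.007, 0.007, -1.0]]
contact_force: [-0.4, -0.4, -0.2]
finger_gap: 0.998
grip_force: 0.0
```

```bash
python3 look.py w3
```

```text
6.875 [0.4579 0.3904 0.1823] [-0.81  0.39  0.05  1.77 -0.02  0.97  0.81] [[-1.0, 0.002, 0.003], [0.002, 1.0, 0.003], [-0.003, 0.003, -1.0]]
```

View pics/w3.png

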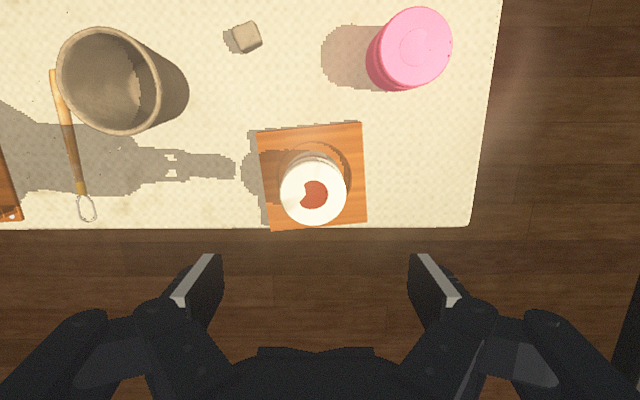

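The jar sits in the recess (lid at (313,192)). Next is the offcut at (248,37).

```bash
python3 - <<'E'
from h import *
import json
w=json.load(open("pics/w3.json"));w1=json.load(open("pics/w1.json"))
print(np.round(onz(w,(313,192),.075),4))
print(tri([ray(w,(247.5,35)),ray(w1,(341.5,63))]),onz(w,(247.5,35),.018))
E
```

```text
[0.4564 0.3897 0.075 ]
[0.32627052 0.33174323 0.01693746] [0.32660679 0.33191544 0.018     ]
```

Emit:
move_arm --pt "-0.1 -0.05 0 0 0 0" --pt "-0.2 -0.1 -0.04 0 0 0" --pt "-0.264 -0.12 -0.1 0 0 0" --pt "-0.264 -0.12 -0.1 0 0 0" --pt "-0.264 -0.12 -0.1 0 0 0" --fingers 0.2 --squeeze 25

```text
clock: 7.5
eef_pos: [0.3256, 0.3299, 0.1301]
tcp_rot: [[-1.0, 0.002, 0.0], [0.002, 1.0, -0.0], [-0.0, -0.0, -1.0]]
contact_force: [0.1, 1.0, 0.4]
finger_gap: 0.603
grip_force: 0.0
```

```bash
python3 look.py w4; python3 - <<'E'
from h import *
import json
im=cv2.imread("pics/w4.png");w=json.load(open("pics/w4.json"))
E=np.array(w["extrinsics"]);p=E[:3,:3].T@(np.array([.3265,.3318,.021])-E[:3,3]);uv=np.array(w["K"])@p;u,v=(uv/uv[2])[:2].astype(int);print(u,v)
x0,y0=u-60,max(v-50,0)
cv2.imwrite("pics/w4c.png",cv2.resize(im[y0:y0+100,x0:x0+120],None,fx=5,fy=5,interpolation=cv2.INTER_CUBIC));print(x0,y0)
E
```

```text
7.55 [0.3262 0.3303 0.1305] [-0.89  0.25  0.01  2.13 -0.    0.76  0.69] [[-1.0, 0.003, 0.001], [0.003, 1.0, 0.001], [-0.001, 0.001, -1.0]]
318 197
258 147
```

View pics/w4c.png

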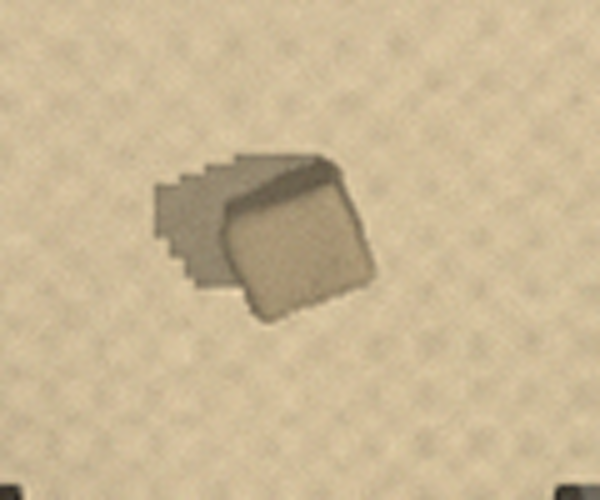

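The offcut top is centred at (318,197), with its faces turned about 22°. I grip it with the closing line across the direction of the cup.

Emit:
move_arm --pt "0 0.003 0 0 0 -0.189" --pt "0 0.003 0 0 0 -0.189" --pt "0 0.003 0 0 0 -0.189" --pt "0 0.003 0 0 0 -0.189" --pt "0 0.003 -0.05 0 0 -0.189" --pt "0 0.003 -0.1 0 0 -0.189" --pt "0 0.003 -0.15 0 0 -0.189" --pt "0 0.003 -0.19 0 0 -0.189" --pt "0 0.003 -0.22 0 0 -0.189" --pt "0 0.003 -0.24 0 0 -0.189" --pt "0 0.003 -0.246 0 0 -0.189" --pt "0 0.003 -0.246 0 0 -0.189"

```text
clock: 9.05
eef_pos: [0.3254, 0.3314, 0.0076]
tcp_rot: [[-0.372, 0.928, 0.0], [0.928, 0.372, 0.001], [0.0, 0.001, -1.0]]
contact_force: [0.2, 0.5, 0.1]
finger_gap: 0.603
grip_force: 0.0
```

Emit:
move_arm --pt "0 0 0 0 0 0" --pt "0 0 0 0 0 0" --pt "0 0 0 0 0 0" --pt "0 0 0 0 0 0" --pt "0 0 0 0 0 0" --pt "0 0 0.05 0 0 0" --pt "0 0 0.12 0 0 0" --pt "0 0 0.22 0 0 0" --pt "0 0 0.34 0 0 0" --pt "0 0 0.4 0 0 0" --pt "0 0 0.4 0 0 0" --fingers -1 --squeeze 30

```text
clock: 10.42
eef_pos: [0.3259, 0.3323, 0.2096]
tcp_rot: [[-0.372, 0.928, 0.003], [0.928, 0.372, 0.005], [0.003, 0.005, -1.0]]
contact_force: [0.2, 0.5, 0.4]
finger_gap: 0.242
grip_force: 29.8
```

Emit:
move_arm --pt "0.1 -0.06 0.04 0 0 0" --pt "0.2 -0.13 0.08 0 0 0" --pt "0.27 -0.23 0.12 0 0 0" --pt "0.3 -0.35 0.12 0 0 0" --pt "0.32 -0.47 0.12 0 0 0" --pt "0.32 -0.59 0.12 0 0 0" --pt "0.32 -0.71 0.12 0 0 0" --pt "0.32 -0.83 0.12 0 0 0" --pt "0.32 -0.83 0.12 0 0 0" --pt "0.32 -0.83 0.12 0 0 0"

```text
clock: 11.68
eef_pos: [0.4844, -0.0832, 0.266]
tcp_rot: [[-0.372, 0.928, -0.002], [0.928, 0.372, 0.0], [0.001, -0.002, -1.0]]
contact_force: [-0.1, 0.3, -0.6]
finger_gap: 0.234
grip_force: 29.8
```

```bash
python3 look.py w5
```

```text
11.725 [ 0.4847 -0.0824  0.2662] [-0.48  0.14  0.64  1.94 -0.09  1.09  0.58] [[-0.374, 0.928, -0.002], [0.928, 0.374, 0.0], [0.001, -0.002, -1.0]]
```

View pics/w5.png

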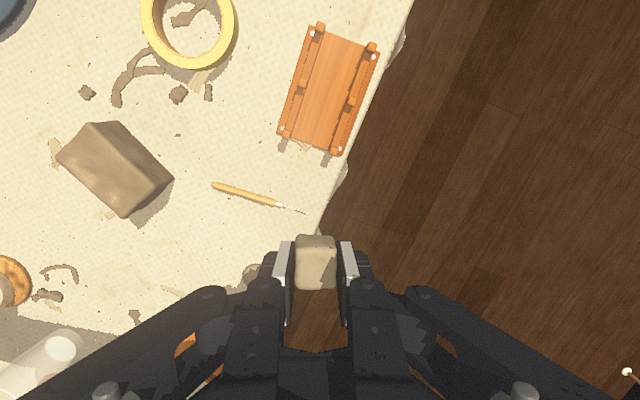

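The wrist view shows the rest's six rib tops ((320,26), (374,47), (302,83), (352,104), (282,133), (337,152)) and the needle tool (handle from (213,184) to (278,205)). The offcut is firmly held. I go on to the tray.

Emit:
move_arm --pt "-0.01 -0.12 0 0 0 0" --pt "-0.02 -0.24 0 0 0 0" --pt "-0.04 -0.36 -0.03 0 0 0" --pt "-0.06 -0.48 -0.06 0 0 0" --pt "-0.07 -0.6 -0.1 0 0 0" --pt "-0.075 -0.682 -0.13 0 0 0" --pt "-0.075 -0.682 -0.13 0 0 0" --pt "-0.075 -0.682 -0.13 0 0 0"

```text
clock: 12.72
eef_pos: [0.4489, -0.4228, 0.2016]
tcp_rot: [[-0.374, 0.927, -0.0], [0.927, 0.374, 0.002], [0.002, 0.0, -1.0]]
contact_force: [-0.0, 0.2, -0.3]
finger_gap: 0.242
grip_force: 29.8
```

```bash
python3 look.py w6; python3 - <<'E'
from h import *
from rig import *
import json
w=json.load(open("pics/w5.json"));t=calibration("top")
P=[onz(w,p,.036) for p in [(320,26),(374,47),(302,83),(352,104),(282,133),(337,152)]]
print(np.round(P,3),np.mean(P,0))
for p in [(213,184),(278,205),(304,213)]: print(np.round(onz(w,p,.008),4))
# needle in top crop: handle end (400,105), butt (409,208); rest corners
f=lambda p:(260+p[0]/3.4,155+p[1]/3.4)
for p in [(401,105),(409,208)]: print(np.round(onz(t,f(p),.008),4))
print(tri([ray(t,f((409,208))),ray(w,(213,184))]),tri([ray(t,f((401,105))),ray(w,(278,205))]))
E
```

```text
12.775 [ 0.4491 -0.4226  0.2021] [ 0.16  0.47  0.73  1.74 -0.36  1.06  1.4 ] [[-0.375, 0.927, 0.0], [0.927, 0.375, 0.002], [0.001, 0.001, -1.0]]
[[ 0.432  0.064  0.036]
 [ 0.494  0.067  0.036]
 [ 0.435  0.004  0.036]
 [ 0.496  0.004  0.036]
 [ 0.433 -0.056  0.036]
 [ 0.501 -0.053  0.036]] [0.4651592  0.00480201 0.036     ]
[ 0.369 -0.155  0.008]
[ 0.4584 -0.1504  0.008 ]
[ 0.4949 -0.1479  0.008 ]
[ 0.456  -0.1504  0.008 ]
[ 0.3656 -0.1557  0.008 ]
[ 0.3669984  -0.15708711  0.00040123] [ 0.45778372 -0.15168726  0.00214301]
```

View pics/w6.png

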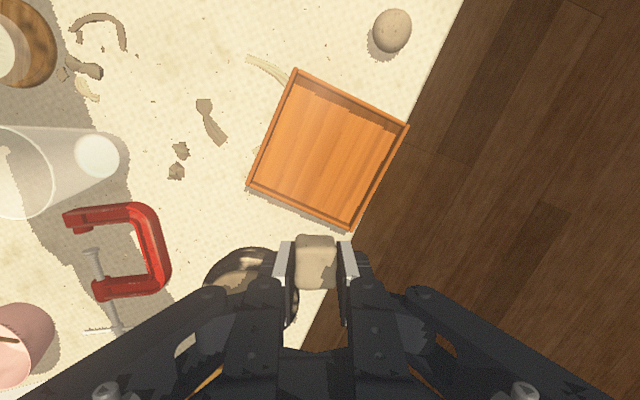

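The tray's rim corners are at (295,68), (409,125), (349,231) and (247,186). The ball is at (391,30).

```bash
python3 - <<'E'
from h import *
from rig import *
import json
w=json.load(open("pics/w6.json"));t=calibration("top")
P=[onz(w,p,.02) for p in [(295,68),(409,125),(349,231),(247,186)]]
print(np.round(P,3),np.mean(P,0))
b=(391,31);bt=(260+530/3.4,155+98/3.4)
print(onz(w,b,.012),onz(t,bt,.012),tri([ray(w,b),ray(t,bt)]))
E
```

```text
[[ 0.391 -0.329  0.02 ]
 [ 0.517 -0.335  0.02 ]
 [ 0.507 -0.463  0.02 ]
 [ 0.385 -0.457  0.02 ]] [ 0.45037082 -0.39601272  0.02      ]
[ 0.46409676 -0.26269176  0.012     ] [ 0.46137451 -0.26174723  0.012     ] [ 0.46322138 -0.26213294  0.00908705]
```

Emit:
move_arm --pt "-0.004 -0.002 -0.1 0 0 0" --pt "-0.004 -0.002 -0.2 0 0 0" --pt "-0.004 -0.002 -0.27 0 0 0" --pt "-0.004 -0.002 -0.32 0 0 0" --pt "-0.004 -0.002 -0.35 0 0 0" --pt "-0.004 -0.002 -0.368 0 0 0" --pt "-0.004 -0.002 -0.377 0 0 0" --pt "-0.004 -0.002 -0.377 0 0 0" --pt "-0.004 -0.002 -0.377 0 0 0"

```text
clock: 13.9
eef_pos: [0.4459, -0.4262, 0.0145]
tcp_rot: [[-0.372, 0.928, 0.001], [0.928, 0.372, -0.001], [-0.001, 0.001, -1.0]]
contact_force: [0.1, -0.5, -0.4]
finger_gap: 0.231
grip_force: 29.8
```

Emit:
move_arm --pt "0 0 0 0 0 0" --pt "0 0 0 0 0 0" --pt "0 0 0 0 0 0" --pt "0 0 0.03 0 0 0" --pt "0 0 0.1 0 0 0" --pt "0 0 0.2 0 0 0" --pt "0 0 0.22 0 0 0" --pt "0 0 0.22 0 0 0" --fingers 0.0

```text
clock: 14.9
eef_pos: [0.446, -0.426, 0.125]
tcp_rot: [[-0.372, 0.928, 0.002], [0.928, 0.372, -0.001], [-0.001, 0.001, -1.0]]
contact_force: [-0.4, -0.2, -0.6]
finger_gap: 0.499
grip_force: 0.0
```

Emit:
move_arm --pt "0.034 0.1 0 0 0 0" --pt "0.034 0.22 0 0 0 0" --pt "0.034 0.328 0 0 0 0" --pt "0.034 0.328 -0.05 0 0 0" --pt "0.034 0.328 -0.12 0 0 0" --pt "0.034 0.328 -0.18 0 0 0" --pt "0.034 0.328 -0.22 0 0 0" --pt "0.034 0.328 -0.24 0 0 0" --pt "0.034 0.328 -0.244 0 0 0" --pt "0.034 0.328 -0.244 0 0 0" --fingers 0.65

```text
clock: 16.15
eef_pos: [0.4627, -0.262, 0.0021]
tcp_rot: [[-0.372, 0.928, 0.0], [0.928, 0.372, -0.0], [-0.0, 0.0, -1.0]]
contact_force: [-0.4, -0.2, -0.0]
finger_gap: 0.825
grip_force: 0.0
```

Emit:
move_arm --pt "0 0 0 0 0 0" --pt "0 0 0 0 0 0" --pt "0 0 0 0 0 0" --pt "0 0 0 0 0 0" --pt "0 0 0 0 0 0" --pt "0 0 0.05 0 0 0" --pt "0 0 0.12 0 0 0" --pt "0 0 0.2 0 0 0" --pt "0 0 0.2 0 0 0" --fingers -1 --squeeze 30

```text
clock: 17.27
eef_pos: [0.4645, -0.263, 0.1047]
tcp_rot: [[-0.372, 0.928, 0.006], [0.928, 0.372, -0.002], [-0.004, 0.005, -1.0]]
contact_force: [-0.2, -1.2, -0.5]
finger_gap: 0.404
grip_force: 30.1
```

Emit:
move_arm --pt "-0.032 -0.1 0 0 0 0" --pt "-0.032 -0.214 0 0 0 0" --pt "-0.032 -0.214 0 0 0 0" --pt "-0.032 -0.214 -0.08 0 0 0" --pt "-0.032 -0.214 -0.13 0 0 0" --pt "-0.032 -0.214 -0.165 0 0 0" --pt "-0.032 -0.214 -0.184 0 0 0" --pt "-0.032 -0.214 -0.188 0 0 0" --pt "-0.032 -0.214 -0.188 0 0 0"

```text
clock: 18.4
eef_pos: [0.447, -0.3692, 0.0084]
tcp_rot: [[-0.372, 0.928, 0.001], [0.928, 0.372, -0.001], [-0.001, 0.001, -1.0]]
contact_force: [0.7, 0.2, -0.1]
finger_gap: 0.408
grip_force: 30.1
```

Emit:
move_arm --pt "0 0 0 0 0 0" --pt "0 0 0 0 0 0" --pt "0 0 0 0 0 0" --pt "0 0 0.03 0 0 0" --pt "0 0 0.1 0 0 0" --pt "0 0 0.2 0 0 0" --pt "0 0 0.3 0 0 0" --pt "0 0 0.3 0 0 0" --pt "0 0 0.3 0 0 0" --fingers 0.2

```text
clock: 19.52
eef_pos: [0.4464, -0.3683, 0.158]
tcp_rot: [[-0.372, 0.928, 0.0], [0.928, 0.372, 0.001], [0.001, 0.001, -1.0]]
contact_force: [0.2, -0.1, -0.6]
finger_gap: 0.6
grip_force: 0.0
```

```bash
python3 look.py w7
```

```text
19.575 [ 0.4461 -0.368   0.1572] [ 0.07  0.47  0.74  1.88 -0.38  0.95  1.36] [[-0.372, 0.928, -0.001], [0.928, 0.372, 0.001], [0.002, -0.001, -1.0]]
```

View pics/w7.png

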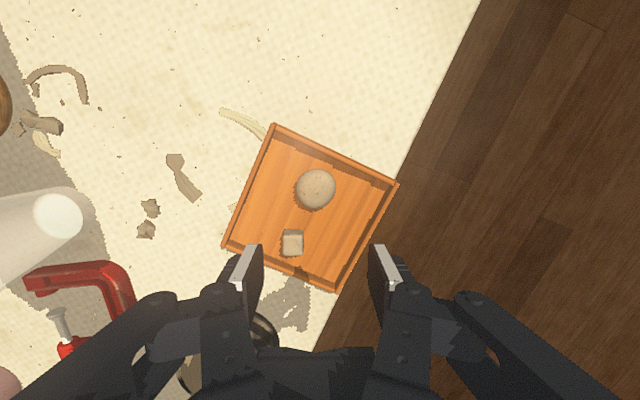

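Ball (315,189) and offcut (291,243) lie side by side in the tray. Next is the needle tool, with its middle at about (0.413, -0.153) and turned 3°.

Emit:
move_arm --pt "-0.01 0.08 0 0 0 0.197" --pt "-0.03 0.18 0 0 0 0.197" --pt "-0.05 0.28 0 0 0 0.197" --pt "-0.066 0.38 0 0 0 0.197" --pt "-0.066 0.43 0 0 0 0.197" --pt "-0.066 0.43 0 0 0 0.197" --pt "-0.066 0.43 0 0 0 0.197" --pt "-0.066 0.43 -0.08 0 0 0.197" --pt "-0.066 0.43 -0.16 0 0 0.197" --pt "-0.066 0.43 -0.2 0 0 0.197" --pt "-0.066 0.43 -0.2 0 0 0.197" --fingers 0.0

```text
clock: 20.95
eef_pos: [0.4113, -0.1534, 0.0558]
tcp_rot: [[-0.999, -0.047, -0.006], [-0.047, 0.999, 0.001], [0.006, 0.001, -1.0]]
contact_force: [0.1, -0.5, 1.3]
finger_gap: 0.498
grip_force: 0.0
```

```bash
python3 look.py w8; python3 - <<'E'
from h import *
im=cv2.imread("pics/w8.png")
cv2.imwrite("pics/w8c.png",im[:300])
E
```

```text
21.0 [ 0.4124 -0.1538  0.0569] [-0.09  0.37  0.42  2.25 -0.28  0.57  2.16] [[-0.999, -0.047, -0.003], [-0.047, 0.999, 0.0], [0.003, 0.001, -1.0]]
```

View pics/w8c.png

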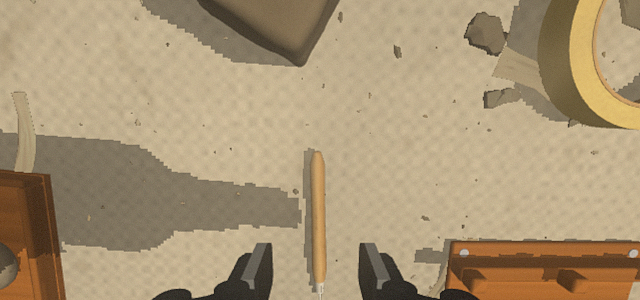

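```bash
python3 - <<'E'
from h import *
import json
w=json.load(open("pics/w8.json"))
for p in [(318,151),(320,283)]: print(onz(w,p,.008))
E
```

```text
[ 0.36535756 -0.15463145  0.008     ]
[ 0.45576254 -0.14875638  0.008     ]
```

Emit:
move_arm --pt "0 0 -0.05 0 0 0" --pt "0 0 -0.08 0 0 0" --pt "0 0 -0.1 0 0 0" --pt "0 0 -0.107 0 0 0" --pt "0 0 -0.107 0 0 0"

```text
clock: 21.62
eef_pos: [0.4137, -0.1539, 0.0045]
tcp_rot: [[-0.999, -0.048, 0.0], [-0.048, 0.999, 0.0], [-0.0, 0.0, -1.0]]
contact_force: [1.0, -0.6, 0.2]
finger_gap: 0.499
grip_force: 0.0
```

Emit:
move_arm --pt "-0.003 0.003 -0.001 0 0 0" --pt "-0.003 0.003 -0.001 0 0 0" --pt "-0.003 0.003 -0.001 0 0 0" --pt "-0.003 0.003 -0.001 0 0 0" --pt "-0.003 0.003 -0.001 0 0 0" --pt "-0.003 0.003 0.03 0 0 0" --pt "-0.003 0.003 0.08 0 0 0" --pt "-0.003 0.003 0.15 0 0 0" --pt "-0.003 0.003 0.2 0 0 0" --pt "-0.003 0.003 0.2 0 0 0" --fingers -1 --squeeze 50

```text
clock: 22.88
eef_pos: [0.4136, -0.1527, 0.1066]
tcp_rot: [[-0.999, -0.048, 0.005], [-0.048, 0.999, -0.0], [-0.005, -0.001, -1.0]]
contact_force: [0.5, 0.2, 0.5]
finger_gap: 0.1
grip_force: 48.9
```

Emit:
move_arm --pt "0.04 0.1 0 0 0 -0.007" --pt "0.1 0.2 0 0 0 -0.007" --pt "0.1 0.25 0 0 0 -0.007" --pt "0.1 0.25 0 0 0 -0.007" --pt "0.1 0.25 0 0 0 -0.007"

```text
clock: 23.5
eef_pos: [0.4614, -0.0283, 0.104]
tcp_rot: [[-1.0, -0.003, -0.001], [-0.003, 1.0, -0.001], [0.001, -0.001, -1.0]]
contact_force: [-0.0, -0.8, 0.5]
finger_gap: 0.099
grip_force: 49.0
```

```bash
python3 look.py w9
```

```text
23.55 [ 0.4615 -0.0287  0.1041] [-0.4   0.31  0.45  2.17 -0.21  0.7   1.76] [[-1.0, -0.002, -0.001], [-0.002, 1.0, -0.001], [0.001, -0.001, -1.0]]
```

View pics/w9.png

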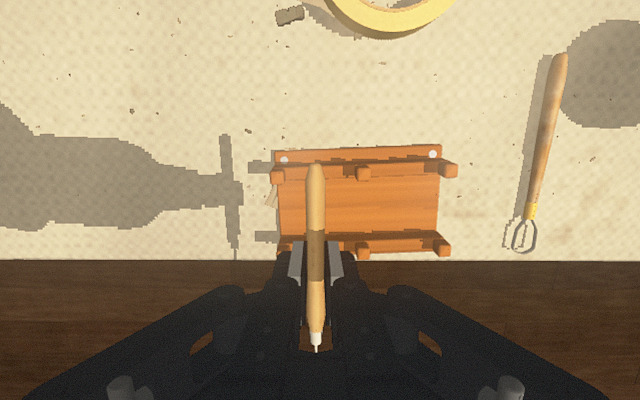

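The needle tool is held level over the rest. Rib tops are at (278,169), (363,167), (449,166) and (363,245), (441,241), and the loop tool's handle runs from (560,55) to (531,205).

```bash
python3 - <<'E'
from h import *
import json
w=json.load(open("pics/w9.json"))
for p in [(278,171),(363,169),(449,168),(363,243),(441,240)]: print(np.round(onz(w,p,.036),4))
a,b=[onz(w,p,.008) for p in [(560,55),(531,204)]]; print(a,b,(a+b)/2,np.degrees(np.arctan2(*(b-a)[1::-1])))
E
```

```text
[ 0.432  -0.0547  0.036 ]
[0.4305 0.0035 0.036 ]
[0.4296 0.0623 0.036 ]
[0.4854 0.006  0.036 ]
[0.4829 0.063  0.036 ]
[0.35434479 0.14241913 0.008     ] [0.4636123  0.14355815 0.008     ] [0.40897855 0.14298864 0.008     ] 0.5972385073656652
```

Emit:
move_arm --pt "0 0.004 -0.06 0 0 0" --pt "0 0.004 -0.1 0 0 0" --pt "0 0.004 -0.13 0 0 0" --pt "0 0.004 -0.145 0 0 0" --pt "0 0.004 -0.153 0 0 0" --pt "0 0.004 -0.153 0 0 0" --pt "0 0.004 -0.153 0 0 0"

```text
clock: 24.42
eef_pos: [0.4625, -0.0253, 0.0283]
tcp_rot: [[-1.0, -0.004, 0.001], [-0.004, 1.0, 0.0], [-0.001, 0.0, -1.0]]
contact_force: [-0.9, 0.3, -0.4]
finger_gap: 0.098
grip_force: 48.9
```

Emit:
move_arm --pt "0 0 -0.004 0 0 0" --pt "0 0 -0.004 0 0 0" --pt "0 0 -0.004 0 0 0"

```text
clock: 24.8
eef_pos: [0.4625, -0.0252, 0.0263]
tcp_rot: [[-1.0, -0.004, 0.001], [-0.004, 1.0, 0.0], [-0.001, 0.0, -1.0]]
contact_force: [-1.5, -0.3, 6.1]
finger_gap: 0.095
grip_force: 49.6
```

Emit:
move_arm --pt "0 0 0 0 0 0" --pt "0 0 0 0 0 0" --pt "0 0 0 0 0 0" --pt "0 0 0.03 0 0 0" --pt "0 0 0.08 0 0 0" --pt "0 0 0.16 0 0 0" --pt "0 0 0.24 0 0 0" --pt "0 0 0.24 0 0 0" --fingers -0.3

```text
clock: 25.8
eef_pos: [0.4643, -0.0254, 0.1493]
tcp_rot: [[-1.0, -0.004, 0.007], [-0.004, 1.0, 0.002], [-0.007, 0.001, -1.0]]
contact_force: [0.3, -0.1, -0.4]
finger_gap: 0.353
grip_force: 0.0
```

Emit:
move_arm --pt "-0.03 0.1 0 0 0 0" --pt "-0.07 0.21 0 0 0 0" --pt "-0.101 0.32 0 0 0 0" --pt "-0.101 0.337 0 0 0 0" --pt "-0.101 0.337 -0.08 0 0 0" --pt "-0.101 0.337 -0.16 0 0 0" --pt "-0.101 0.337 -0.22 0 0 0" --pt "-0.101 0.337 -0.26 0 0 0" --pt "-0.101 0.337 -0.278 0 0 0" --pt "-0.101 0.337 -0.282 0 0 0" --pt "-0.101 0.337 -0.282 0 0 0"

```text
clock: 27.18
eef_pos: [0.4121, 0.1431, 0.0053]
tcp_rot: [[-1.0, -0.003, 0.001], [-0.003, 1.0, 0.0], [-0.001, 0.0, -1.0]]
contact_force: [-0.1, 0.2, 0.6]
finger_gap: 0.352
grip_force: 0.0
```

Emit:
move_arm --pt "0 0 0 0 0 0" --pt "0 0 0 0 0 0" --pt "0 0 0 0 0 0" --pt "0 0 0 0 0 0" --pt "0 0 0.03 0 0 0" --pt "0 0 0.08 0 0 0" --pt "0 0 0.15 0 0 0" --pt "0 0 0.2 0 0 0" --pt "0 0 0.2 0 0 0" --fingers -1 --squeeze 50

```text
clock: 28.3
eef_pos: [0.4129, 0.1439, 0.1072]
tcp_rot: [[-1.0, -0.004, 0.005], [-0.004, 1.0, 0.003], [-0.005, 0.003, -1.0]]
contact_force: [-0.6, 0.3, -0.1]
finger_gap: 0.105
grip_force: 48.9
```

Emit:
move_arm --pt "0.04 -0.08 0 0 0 0" --pt "0.096 -0.16 0 0 0 0" --pt "0.096 -0.214 0 0 0 0" --pt "0.096 -0.214 0 0 0 0" --pt "0.096 -0.214 -0.06 0 0 0" --pt "0.096 -0.214 -0.11 0 0 0" --pt "0.096 -0.214 -0.135 0 0 0" --pt "0.096 -0.214 -0.148 0 0 0" --pt "0.096 -0.214 -0.155 0 0 0" --pt "0.096 -0.214 -0.155 0 0 0"

```text
clock: 29.55
eef_pos: [0.4601, 0.0364, 0.0278]
tcp_rot: [[-1.0, -0.004, 0.001], [-0.004, 1.0, 0.001], [-0.001, 0.0, -1.0]]
contact_force: [-0.2, 0.1, -1.2]
finger_gap: 0.109
grip_force: 49.0
```

Emit:
move_arm --pt "0 0 -0.002 0 0 0" --pt "0 0 -0.002 0 0 0"

```text
clock: 29.8
eef_pos: [0.4602, 0.0364, 0.0276]
tcp_rot: [[-1.0, -0.004, 0.001], [-0.004, 1.0, 0.001], [-0.001, 0.001, -1.0]]
contact_force: [-1.2, -0.8, 11.4]
finger_gap: 0.109
grip_force: 50.2
```

Contact with the bars. I release, rise and back off for a final check.

Emit:
move_arm --pt "0 0 0 0 0 0" --pt "0 0 0 0 0 0" --pt "0 0 0 0 0 0" --pt "0 0 0.03 0 0 0" --pt "0 0 0.08 0 0 0" --pt "0 0 0.16 0 0 0" --pt "0 0 0.26 0 0 0" --pt "0 0 0.36 0 0 0" --pt "0 0 0.46 0 0 0" --pt "0 0 0.46 0 0 0" --pt "0 0 0.46 0 0 0" --fingers -0.3

```text
clock: 31.18
eef_pos: [0.4589, 0.036, 0.2563]
tcp_rot: [[-1.0, -0.004, -0.0], [-0.004, 1.0, 0.0], [0.0, 0.0, -1.0]]
contact_force: [-0.5, -0.4, -0.3]
finger_gap: 0.347
grip_force: 0.0
```

```bash
python3 look.py w10; python3 - <<'E'
from h import *
from rig import *
a=cv2.imread("pics/w10.png")[:260]; t=capture("top")[155:255,140:490]
t=cv2.resize(t,(640,183),interpolation=cv2.INTER_CUBIC)
cv2.imwrite("pics/fin.png",np.vstack([a,t]))
E
```

```text
31.225 [0.4586 0.036  0.2555] [-0.63  0.08  0.5   2.01 -0.05  1.06  1.46] [[-1.0, -0.004, -0.002], [-0.004, 1.0, -0.0], [0.002, -0.0, -1.0]]
```

View pics/fin.png

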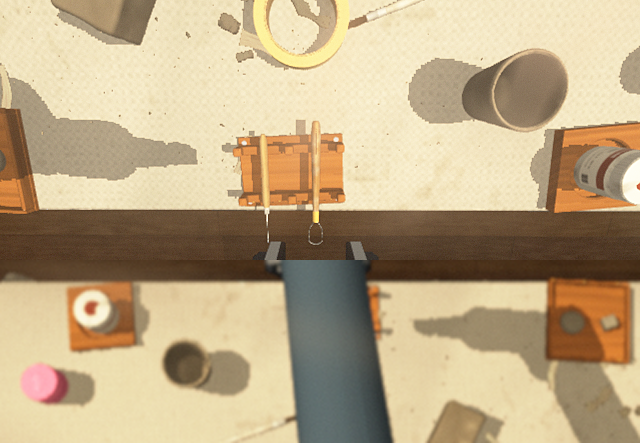

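Both tools lie across both bars, one per bay (at (265,175) and (316,170)). The jar is in its stand, the clay pieces are in the tray, and the cup looks unmoved. I hand it in.

```bash
python3 -c "
from rig import *
print(close_job())"
```

```text
the job is handed in; nothing more can be done
None
```

The job is handed in, at about 31 s of the 131 s allowed: both tools are on the rest, ball and offcut in the tray, jar in its recess and the cup apparently unmoved in the last pictures; the judging gave no result back.

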